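# Spread a circlip over a modelling turntable's spindle

## Robot

A 6-joint arm with a two-finger parallel gripper is mounted at the origin on the work surface. World frame = base frame: x ahead of the robot, y to its left, z up, the work surface at z = 0. Lengths are in m, angles in rad, forces in N, time in s.
With the tool pointing down it reaches from about 0.3 to 0.85 m from the base axis. Payload 4.2 kg.
Tool frame: the origin (TCP) lies between the finger pads; the fingertips stand 19 mm ahead of it and the grasp point (between the pads) is the TCP (arm.tip_extent is the distance from the TCP to the fingertips, in m); z points along the fingers, y is the line along which they close (so a half turn about z gives the same grasp; the last joint's range is limited). The gripper opens to 91 mm and grips with 3 to 60 N. Pads are 32 mm wide; open, the fingers measure 118 mm over their backs; the gripper's body (76 mm by 178 mm) begins 60 mm behind the grasp point.
Start: joints at [1.298, 0.32, 1.565, -0, 1.257, -0.02], TCP at [0.144, 0.557, 0.233] pointing down, gripper open.
Joint ranges: [-3.11, 3.11], [-0.84, 2.01], [0.21, 2.61], [-1.34, 4.49], [0.05, 2.63], [-2.56, 2.56]. Speed limits (rad/s): [2.57, 2.57, 3.14, 3.14, 3.14, 3.14].

## Interface

Orientations are given as a rotation vector (axis times angle).
In Python, from plant import arm gives the robot as it stands.
- The arm moves only by the shell command python3 -m handwheel 'ROWS' [FORCE]. ROWS is JSON, a list of rows, each an object of numbers: "tx", "ty", "tz": the shift along the world's x, y, z in mm; "wx", "wy", "wz": the turn, a rotation vector about the world's x, y, z in rad; "gripper": the finger opening in mm, from 0 to 91.2. In form: [{"tx": .., "ty": .., "tz": .., "wx": .., "wy": .., "wz": .., "gripper": ..}, ...]. A call has exactly 5 rows; each row shifts and turns the commanded pose from where the row before left it; what a row does not reach is not made up. A row lasts 1/8 s, in which the tool goes at most 62.5 mm and 10.7 degrees, less where a joint would pass 70% of its speed; a pose out of reach is approached as far as the arm can. A call with a gripper value outside its range is refused whole. The fingers move at their own pace and stop on an object; FORCE is the grip in N (left out, the last holds). Time passes only in rows, so rows that do not move let the fingers close, or fill a call up. It gives the time, the measured TCP pose, the force, the opening and the grip force at its end, in the units of the state.
- arm.read_state(): the state, without advancing time (a new reading comes with each control period).
- arm.grab_frame(name): name is "scene" or "top"; returns the picture (480x640x3 uint8, red, green, blue); there is no depth.
- arm.calibration(name): a dict with "K" (3x3 intrinsics, pixels), "k1" (the pictures are not rectified: a ray, as slopes to the right and down, at radius r is drawn at 1 + k1 r^2 times it, then the intrinsics apply), "T" (4x4, takes a point from camera to world coordinates). Camera axes: x right, y down, z forward; pixel columns grow to the right and rows downward; lengths in m; the calibration is good to about 2 mm. A picture is of the moment at which its call begins. calibration takes no time and is no camera call.
- arm.finish_job(): hands the job in; it is judged then, once.
The state is a dict: "t": time; "joint_positions": joint angles; "dq": joint speeds; "joint_torque": joint torques, N m; "tcp_pos": TCP position; "eef_rot": TCP orientation; "wrist_force": force on the tool from outside, world axes, zero at the start; "wrist_torque": the same for the moment, N m; "finger_gap": opening from 0.0 (shut) to 1.0 (fully open); "finger_force": force on a finger pad.
Only numpy, scipy, OpenCV 4.12 (cv2) and the standard library are available. Lean on these libraries where they do the work, as an engineer would, in place of code of your own. Each camera call takes 0.05 s, during which the arm holds its last target. There are 200 camera calls.

## Task

The modelling turntable on the bench needs its circlip back on the spindle; the bent circlip pliers lie ready with their tips in the ring's two eyes. Squeeze the plier handles to spread the ring, lift it and slide it down over the spindle from the top, without forcing it, until it lies level at the groove just above the collar. Finish there still holding the squeezed pliers, with the ring spread open so that it can be checked before it is let into the groove, and nothing but your grip carrying the pliers, and leave the other things on the bench where they are.

Things in the scene. Friction and masses are not known exactly. Their poses are not given: they have to be found in the camera images.
- turntable: base of a sculptor's turntable, its wheel head off, fixed to the bench: grey cast base 180 mm across, hub 82 mm across to 50 mm height, ball bearing 72 mm across to 60 mm, steel collar 50 mm across to 66 mm. Through it stands the steel spindle, 36 mm diameter, grooved from 66 to 71 mm height, plain to 99 mm, chamfered to 28 mm at its top at 105 mm. Origin: on the bench on the axis; z up.
- groove (a point): point on the spindle's axis at mid-height of the groove, 68.5 mm above the bench; the groove is 5 mm high and 33 mm in diameter.
- pliers: steel circlip pliers, 190 mm long, 210 g, lying on the rear ends of their two black rubber handles and on the two tips, which are bent straight down. Origin: on the bench under the best place to grip; x level along the centre line towards the tips, z up. There the handles reach from 7 to 22 mm above the bench and measure 61 mm over their outer faces at rest, 36 mm at full squeeze.
- pliers_pivot (a point): the pliers' pivot, on the centre line 71 mm ahead of the pliers' origin and 25 mm above the bench. The straight rubber handles run from 53 mm behind to 41 mm ahead of the origin. From handles to bend the tool rises 8 degrees, to 34 mm. The frame belongs to the left half (+y) and turns by half the squeeze.
- tip_left (a point): end of the left tip pin (on the +y half), on the bench at rest. The pins are 3.5 mm thick and 5 mm long below a shoulder; at rest they stand 135 mm ahead of the pliers' origin, 11 mm either side of the centre line.
- squeeze (a joint): angle between the plier halves, rad: 0 at rest (a return spring holds the handles apart), 0.34 at full squeeze, where a stop screw ends it and each tip has moved 11 mm outwards. Handles together moves tips apart. With the ring on, about 15 N on the handles at the origin reaches full squeeze; 25 to 40 N holds it safely. If the grip slackens the ring drops off.
- ring: dark steel circlip (C-shaped), 4 mm thick, 16 g, inner diameter 34.4 mm relaxed, band 5 mm wide, with two 10 mm eyes at its gap (5.5 mm holes). At the start it lies flat on the bench ahead of the pliers, gap towards them, the tip pins in the eyes; only spring pressure carries it on the pins. Origin: centre of the relaxed bore at mid-thickness; x away from the gap, along the pliers' x; z up.
- ring_bore (a point): centre of the ring's opening when fully spread, at mid-thickness, 3 mm from the ring's origin towards the gap; at the start 153.5 mm ahead of the pliers' origin. Bring it onto the spindle's axis. Fully spread, a 38.8 mm circle passes (1.4 mm clear of the spindle all round).
- ring_left (a joint): how far the ring's left arm is sprung open, rad: 0 relaxed, about 0.23 at full squeeze; 0.17 is just enough to pass the spindle.
- ring_right (a joint): the same for the right arm.
- figure: bystander: grey clay figure, 170 mm tall, 70 mm across; origin under its base.
- tin: bystander: bare metal paint tin, 86 mm across, 105 mm tall; origin under its base.
- wheel_head: bystander: the turntable's wooden wheel head lying flat, 210 mm across, 20 mm thick; origin under its centre.
- putty_knife: bystander: putty knife with wooden handle, 200 mm long, lying flat beyond the work; origin under its middle.

How it is judged:
On the way, in this order (a step that is already met when the one before it is completed fails the run):
1. the spread ring is lifted off the bench on the pliers (value of joint each of ring_left, ring_right above 0.17 rad and height (world z) of ring_bore above 0.025 m and contact force between the fingers and pliers above 2 N), for 0.1 s.
2. the spread ring comes in over the spindle from above its top half (value of joint each of ring_left, ring_right above 0.17 rad and horizontal distance between ring_bore and groove below 0.008 m and z of ring_bore in the frame of groove above 0.018 m), for 0.04 s.
At the end, for the whole second after the job is handed in: Ring round the spindle, its mid-thickness within 3 mm of the groove's middle, within 6 mm of the axis, tilted under 8 degrees, still; both arms sprung open over 0.17 rad, pliers squeezed over 0.25 rad in the fingers, off the turntable and bench; ring pressing on the turntable under 10 N (value of joint each of ring_left, ring_right above 0.17 rad and value of joint squeeze above 0.25 rad and horizontal distance between ring_bore and groove below 0.006 m and z of ring_bore in the frame of groove between -0.003 and 0.003 m and angle between ring's own z axis and vertical below 0.14 rad and linear speed of ring below 0.02 m/s and contact force between the fingers and pliers above 4 N and contact force between pliers and turntable below 0.5 N and contact force between ring and turntable below 10 N and height (world z) of pliers above 0.03 m); the arm keeps its last pose, push and grip.
It fails at once if a bystander is moved more than 30 mm (distance of any of figure, tin, wheel_head, putty_knife from where it was at the start of the episode above 0.03 m).
It fails at once if the ring is forced onto the turntable with more than 25 N (contact force between ring and turntable above 25 N).
It also fails if it takes over 38 s, if anything falls off the work surface, if the arm or the gripper's body presses on something with over 40 N, if the wrist force passes 120 N, or if a joint passes its speed limit or range.

## Working session

There is one attempt and no reset: what is moved stays moved. The work goes in short steps, Python scripts to look and compute and a shell command to move; the robot and the scene stay as the last step left them, time stands still between calls to the robot, and variables do not carry over. Pictures are saved under pics/ and viewed, at most 10 in all, crops included, and the job is handed in when it is done.

```bash
mkdir -p pics
cat > h.py <<'E'
import numpy as np, cv2
from plant import arm
def grab(n,f):
    im=arm.grab_frame(n); cv2.imwrite('pics/'+f,im[:,:,::-1]); return im
def ray(n,u,v):
    c=arm.calibration(n);K=np.array(c['K']);T=np.array(c['T']);k=c['k1']
    d=np.array([(u-K[0,2])/K[0,0],(v-K[1,2])/K[1,1]]);s=d.copy()
    for _ in range(30): s=d/(1+k*(s@s))
    return T[:3,3],T[:3,:3]@np.array([s[0],s[1],1.])
def plane(n,u,v,z):
    o,d=ray(n,u,v); return o+d*(z-o[2])/d[2]
def proj(n,p):
    c=arm.calibration(n);K=np.array(c['K']);T=np.array(c['T']);k=c['k1']
    q=T[:3,:3].T@(np.array(p)-T[:3,3]); s=q[:2]/q[2]; s=s*(1+k*(s@s))
    return np.array([K[0,0]*s[0]+K[0,2],K[1,1]*s[1]+K[1,2]])
E
python3 - <<'E'
from h import *
for n in('scene','top'):
    grab(n,n+'0.png'); c=arm.calibration(n); print(np.round(c['K'],1),c['k1'],np.round(c['T'],3))
print(arm.read_state())
E
```

```text
[[614.2   0.  309.6]
 [  0.  614.2 237.6]
 [  0.    0.    1. ]] -0.05838268463306405 [[-0.62   0.459 -0.636  1.591]
 [ 0.784  0.357 -0.508  0.833]
 [-0.007 -0.813 -0.582  0.981]
 [ 0.     0.     0.     1.   ]]
[[599.1   0.  319.2]
 [  0.  599.1 244.7]
 [  0.    0.    1. ]] -0.020136786462208536 [[-1.200e-02 -9.970e-01  7.600e-02  4.700e-01]
 [-1.000e+00  1.200e-02  2.000e-03 -1.000e-03]
 [-3.000e-03 -7.600e-02 -9.970e-01  1.705e+00]
 [ 0.000e+00  0.000e+00  0.000e+00  1.000e+00]]
{'t': 0.1, 'joint_positions': array([ 1.29798093e+00,  3.20230226e-01,  1.56552414e+00,  3.31514757e-06,
        1.25738219e+00, -2.00004182e-02]), 'dq': array([-0.00089915, -0.00132787, -0.00239006, -0.00081872,  0.00148103,
       -0.00156744]), 'joint_torque': array([ 2.59962735e-04, -4.13338566e+01, -2.32508665e+01,  7.28587224e-02,
        4.21957299e-02, -7.31422824e-05]), 'tcp_pos': array([0.14371497, 0.55633436, 0.2322158 ]), 'eef_rot': array([-3.96036789e-01, -3.11629889e+00,  2.39831138e-03]), 'wrist_force': array([-0.31696234,  0.56302073, -0.23607586]), 'wrist_torque': array([-0.02959084, -0.01919253,  0.02264138]), 'finger_force': 0.0, 'finger_gap': 1.0019061485271372}
```

View pics/scene0.png

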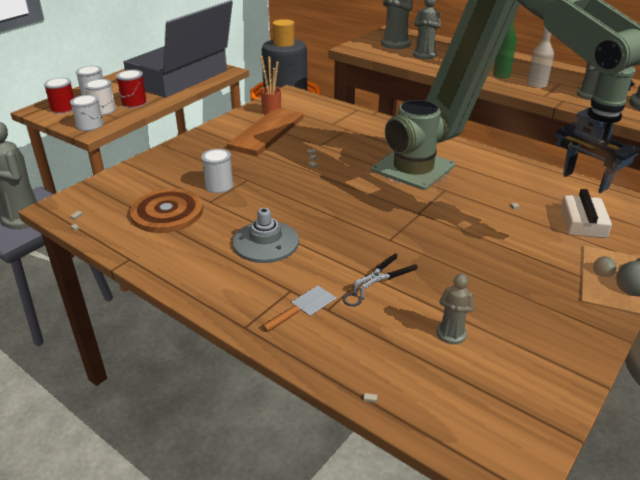

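View pics/top0.png

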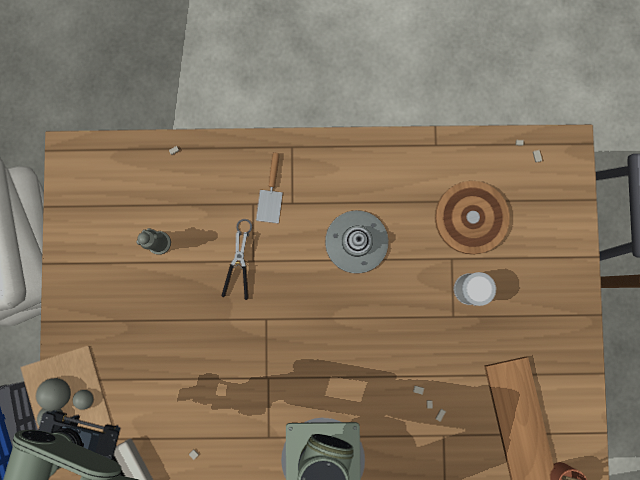

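The top view shows the pliers' handles at about (228,295) and (246,297), the ring at (244,227) and the spindle at (357,240). The putty knife is at (270,205) and the figure at (153,240). Next I'll zoom in.

Run:
```python
from h import *
a=cv2.imread('pics/top0.png');s=cv2.imread('pics/scene0.png')
A=cv2.resize(a[210:310,210:270],None,fx=6,fy=6,interpolation=2)
B=cv2.resize(s[245:315,335:425],None,fx=4.4,fy=4.4,interpolation=2)
C=cv2.resize(a[215:265,330:385],None,fx=5,fy=5,interpolation=2)
W=np.zeros((600,780,3),np.uint8);W[:600,:360]=A;W[:B.shape[0],370:370+B.shape[1]]=B;W[320:570,370:645]=C
cv2.imwrite('pics/z.png',W)
# dark handle mask in top
hsv=cv2.cvtColor(a,cv2.COLOR_BGR2HSV)
m=(hsv[:,:,2]<45).astype(np.uint8);m[:, :210]=0;m[:,270:]=0;m[:210]=0;m[310:]=0
n,l,st,c=cv2.connectedComponentsWithStats(m)
for i in range(1,n):
    if st[i,4]>5:
        p=np.argwhere(l==i)[:,::-1].astype(np.float32); print(st[i],c[i],cv2.fitLine(p,2,0,.01,.01).ravel())
```

```text
[222 265  11  32  95] [226.83157895 281.11578947] [ 2.6434624e-01 -9.6442783e-01  2.2683157e+02  2.8111578e+02]
[242 267   6  33  95] [245.         282.97894737] [7.6285638e-02 9.9708599e-01 2.4500000e+02 2.8297894e+02]
```

View pics/z.png

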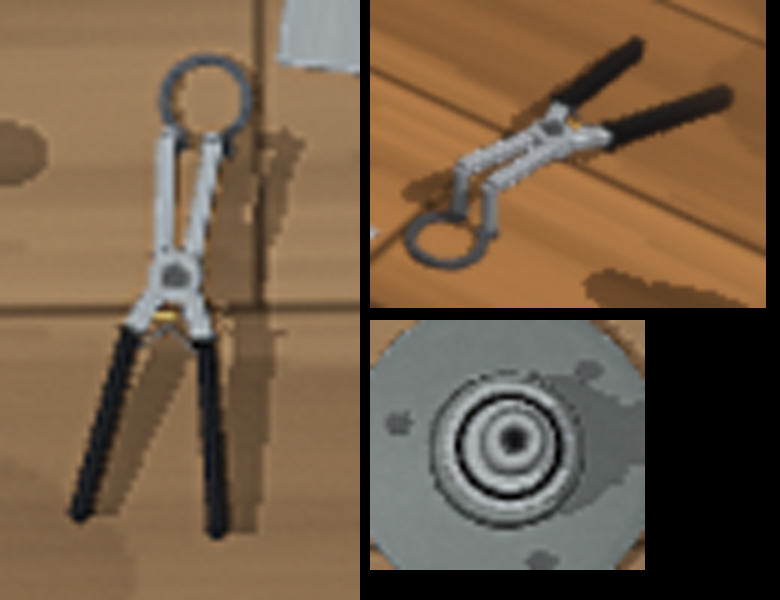

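The zoom shows the ring centre at crop (205,97), the pivot at (176,275), and the dark handles. The spindle top is centred near (513,440) and the bearing rim near (506,448).

Run:
```python
from h import *
np.set_printoptions(precision=4,suppress=True)
P=lambda u,v,z:plane('top',u,v,z)
h=(P(226.83,281.1,.018)+P(245,282.98,.018))/2
pv=P(210+176/6-.4,210+275/6-.4,.030); rg=P(210+205/6-.4,210+97/6-.4,.004)
print('handle mid',h,'pivot',pv,'ring',rg)
for q,d in((pv,.077),(rg,.1625)):
    e=(q-h)[:2]; print('yaw',np.arctan2(e[1],e[0]),'len',np.linalg.norm(e),d)
# turntable
a=cv2.imread('pics/top0.png')
print('spindle top',P(358.2,238.6,.105),'bearing',P(356.8,240.2,.060))
hsv=cv2.cvtColor(a,cv2.COLOR_BGR2HSV); m=((hsv[:,:,1]<60)).astype(np.uint8); m[:,:315]=0;m[:,400:]=0;m[:200]=0;m[285:]=0
c=max(cv2.findContours(m,0,1)[0],key=cv2.contourArea); hull=cv2.convexHull(c)
e=cv2.fitEllipse(hull);print(e, 'base',P(*e[0],.01), P(*e[0],.02))
# dark ring between collar & bearing etc via Hough
g=cv2.cvtColor(a,cv2.COLOR_BGR2GRAY)
s=cv2.imread('pics/scene0.png')
Z=cv2.resize(s[200:265,225:305],None,fx=7,fy=7,interpolation=2)
cv2.imwrite('pics/z2.png',Z)
for q in([.4,.0,.0],):pass
```

```text
handle mid [0.4966 0.2382 0.018 ] pivot [0.5708 0.2279 0.03  ] ring [0.6571 0.2175 0.004 ]
yaw -0.13801944659527143 len 0.07487147832068275 0.077
yaw -0.1284472620561427 len 0.16177505528026342 0.1625
spindle top [ 0.6076 -0.1023  0.105 ] bearing [ 0.6071 -0.1012  0.06  ]
((356.3522033691406, 241.42324829101562), (62.70861053466797, 63.14433670043945), 106.77928924560547) base [ 0.6078 -0.1029  0.01  ] [ 0.6069 -0.1023  0.02  ]
```

View pics/z2.png

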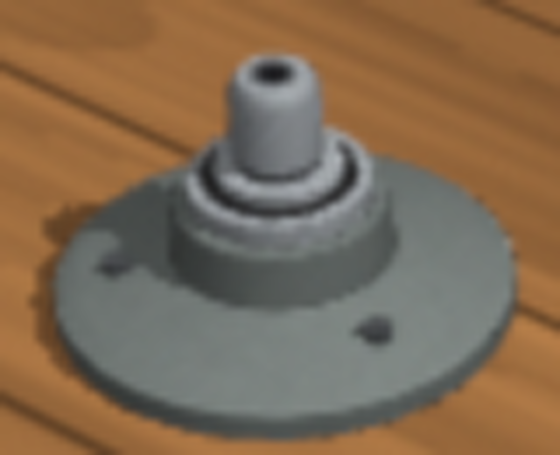

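Spindle axis is about (0.607, -0.102). The pliers' origin is about (0.502, 0.2375), yaw -0.131, so I need a shift of (358, -319) mm and a turn of +0.122 rad.

```bash
python3 -m handwheel '[{"tx":36,"ty":-32,"tz":-12,"wz":0.012,"gripper":91},{"tx":36,"ty":-32,"tz":-12,"wz":0.012,"gripper":91},{"tx":36,"ty":-32,"tz":-12,"wz":0.012,"gripper":91},{"tx":36,"ty":-32,"tz":-12,"wz":0.012,"gripper":91},{"tx":36,"ty":-32,"tz":-12,"wz":0.012,"gripper":91}]' 30
python3 -m handwheel '[{"tx":36,"ty":-32,"tz":-12,"wz":0.012,"gripper":91},{"tx":36,"ty":-32,"tz":-12,"wz":0.012,"gripper":91},{"tx":36,"ty":-32,"tz":-12,"wz":0.012,"gripper":91},{"tx":35,"ty":-32,"tz":-12,"wz":0.012,"gripper":91},{"tx":35,"ty":-31,"tz":-12,"wz":0.012,"gripper":91}]'
```

```text
invalid input
invalid input
```

```bash
python3 -m handwheel '[{"tx":36,"ty":-32,"tz":-12,"wx":0,"wy":0,"wz":0.012,"gripper":91},{"tx":36,"ty":-32,"tz":-12,"wx":0,"wy":0,"wz":0.012,"gripper":91},{"tx":36,"ty":-32,"tz":-12,"wx":0,"wy":0,"wz":0.012,"gripper":91},{"tx":36,"ty":-32,"tz":-12,"wx":0,"wy":0,"wz":0.012,"gripper":91},{"tx":36,"ty":-32,"tz":-12,"wx":0,"wy":0,"wz":0.012,"gripper":91}]' 30
```

```text
t: 0.72
tcp_pos: [0.3247, 0.3955, 0.1723]
eef_rot: [-0.301, -3.127, 0.0]
wrist_force: [-0.5, 0.5, -0.1]
finger_gap: 0.995
finger_force: 0.0
```

```bash
python3 -m handwheel '[{"tx":36,"ty":-32,"tz":-12,"wx":0,"wy":0,"wz":0.012,"gripper":91},{"tx":36,"ty":-32,"tz":-12,"wx":0,"wy":0,"wz":0.012,"gripper":91},{"tx":36,"ty":-32,"tz":-12,"wx":0,"wy":0,"wz":0.012,"gripper":91},{"tx":35,"ty":-31,"tz":-12,"wx":0,"wy":0,"wz":0.012,"gripper":91},{"tx":34,"ty":-31,"tz":-12,"wx":0,"wy":0,"wz":0.012,"gripper":91}]'
python3 - <<'E'
from h import *
a=grab('top','t1.png');s=grab('scene','s1.png')
A=cv2.resize(a[190:320,190:310],None,fx=3.2,fy=3.2,interpolation=2)
B=cv2.resize(s[220:320,335:435],None,fx=3.9,fy=3.9,interpolation=2)
W=np.zeros((420,790,3),np.uint8);W[:416,:384]=A;W[:390,390:780]=B
cv2.imwrite('pics/z3.png',W[:,:,::-1]); print(arm.read_state()['tcp_pos'],arm.read_state()['eef_rot'])
E
```

```text
t: 1.35
tcp_pos: [0.5017, 0.2375, 0.1123]
eef_rot: [-0.208, -3.134, 0.0]
wrist_force: [0.3, 0.9, 0.8]
finger_gap: 0.999
finger_force: 0.0
[0.50282741 0.23574725 0.11130439] [-2.14670984e-01 -3.13320106e+00  2.88857539e-03]
```

View pics/z3.png

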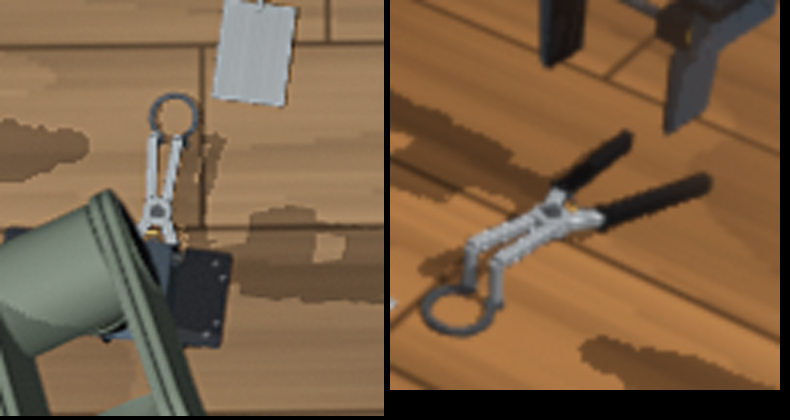

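The view shows the open fingers straddling the handles above them, so I'll descend.

```bash
python3 -m handwheel '[{"tx":0,"ty":0,"tz":-25,"wx":0,"wy":0,"wz":0,"gripper":91},{"tx":0,"ty":0,"tz":-25,"wx":0,"wy":0,"wz":0,"gripper":91},{"tx":0,"ty":0,"tz":-21,"wx":0,"wy":0,"wz":0,"gripper":91},{"tx":0,"ty":0,"tz":-12,"wx":0,"wy":0,"wz":0,"gripper":91},{"tx":0,"ty":0,"tz":-8,"wx":0,"wy":0,"wz":0,"gripper":91}]'
python3 -m handwheel '[{"tx":0,"ty":0,"tz":0,"wx":0,"wy":0,"wz":0,"gripper":70},{"tx":0,"ty":0,"tz":0,"wx":0,"wy":0,"wz":0,"gripper":60},{"tx":0,"ty":0,"tz":0,"wx":0,"wy":0,"wz":0,"gripper":55},{"tx":0,"ty":0,"tz":0,"wx":0,"wy":0,"wz":0,"gripper":50},{"tx":0,"ty":0,"tz":0,"wx":0,"wy":0,"wz":0,"gripper":45}]' 32
```

```text
t: 2.08
tcp_pos: [0.5006, 0.2391, 0.0216]
eef_rot: [-0.208, -3.134, -0.0]
wrist_force: [0.2, -0.9, 0.2]
finger_gap: 1.0
finger_force: 0.0
t: 2.7
tcp_pos: [0.5011, 0.2389, 0.0225]
eef_rot: [0.208, 3.134, 0.001]
wrist_force: [0.7, 0.2, 3.8]
finger_gap: 0.504
finger_force: 8.1
```

```bash
python3 -m handwheel '[{"tx":0,"ty":0,"tz":0,"wx":0,"wy":0,"wz":0,"gripper":40},{"tx":0,"ty":0,"tz":0,"wx":0,"wy":0,"wz":0,"gripper":36},{"tx":0,"ty":0,"tz":0,"wx":0,"wy":0,"wz":0,"gripper":30},{"tx":0,"ty":0,"tz":0,"wx":0,"wy":0,"wz":0,"gripper":25},{"tx":0,"ty":0,"tz":0,"wx":0,"wy":0,"wz":0,"gripper":25}]' 35
python3 - <<'E'
from h import *
s=grab('scene','s2.png');a=grab('top','t2.png')
B=cv2.resize(s[240:320,335:435],None,fx=5.,fy=5.,interpolation=2)
A=cv2.resize(a[210:270,210:260],None,fx=5.,fy=5.,interpolation=2)
W=np.zeros((400,760,3),np.uint8);W[:,:500]=B;W[:300,505:755]=A
cv2.imwrite('pics/z4.png',W[:,:,::-1]); print(arm.read_state()['tcp_pos'])
E
```

```text
t: 3.32
tcp_pos: [0.5013, 0.239, 0.0225]
eef_rot: [0.208, 3.133, 0.001]
wrist_force: [-0.6, -0.2, 5.7]
finger_gap: 0.373
finger_force: 35.0
[0.50130207 0.23894614 0.02246513]
```

View pics/z4.png

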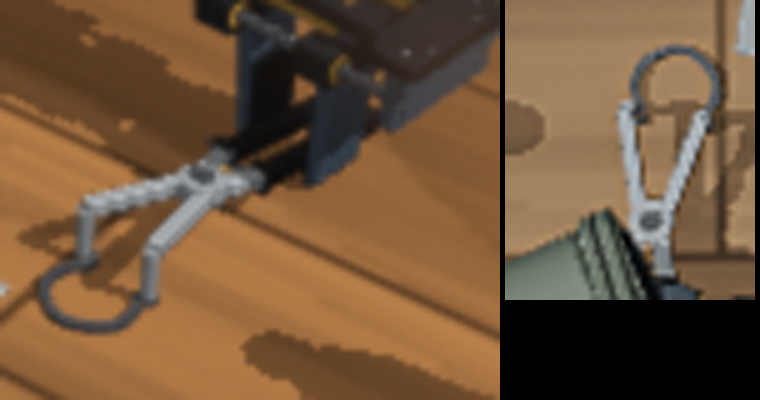

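The ring is spread and both pins are in the eyes. I'll lift it straight up.

```bash
python3 -m handwheel '[{"tx":0,"ty":0,"tz":3,"wx":0,"wy":0,"wz":0,"gripper":25},{"tx":0,"ty":0,"tz":7,"wx":0,"wy":0,"wz":0,"gripper":25},{"tx":0,"ty":0,"tz":15,"wx":0,"wy":0,"wz":0,"gripper":25},{"tx":0,"ty":0,"tz":15,"wx":0,"wy":0,"wz":0,"gripper":25},{"tx":0,"ty":0,"tz":15,"wx":0,"wy":0,"wz":0,"gripper":25}]'
python3 -m handwheel '[{"tx":0,"ty":0,"tz":15,"wx":0,"wy":0,"wz":0,"gripper":25},{"tx":0,"ty":0,"tz":20,"wx":0,"wy":0,"wz":0,"gripper":25},{"tx":0,"ty":0,"tz":20,"wx":0,"wy":0,"wz":0,"gripper":25},{"tx":0,"ty":0,"tz":15,"wx":0,"wy":0,"wz":0,"gripper":25},{"tx":0,"ty":0,"tz":5,"wx":0,"wy":0,"wz":0,"gripper":25}]'
python3 - <<'E'
from h import *
np.set_printoptions(precision=4,suppress=True)
s=grab('scene','s3.png');a=grab('top','t3.png');p=arm.read_state();print(p['tcp_pos'],p['eef_rot'],p['wrist_force'],p['wrist_torque'])
# predicted ring bore pixel
t=np.array([.5013,.2389]);b=t+.1535*np.array([np.cos(-.131),np.sin(-.131)])
print(proj('top',[*b,.132]),proj('scene',[*b,.132]))
u,v=np.round(proj('scene',[*b,.132])).astype(int)
B=cv2.resize(s[v-40:v+40,u-40:u+60],None,fx=5.,fy=5.,interpolation=2)
U,V=np.round(proj('top',[*b,.132])).astype(int)
A=cv2.resize(a[V-20:V+40,U-25:U+25],None,fx=5.,fy=5.,interpolation=2)
print(u-40,v-40,U-25,V-20)
W=np.zeros((400,760,3),np.uint8);W[:,:500]=B;W[:300,505:755]=A
cv2.imwrite('pics/z5.png',W[:,:,::-1])
E
```

```text
t: 4.05
tcp_pos: [0.501, 0.2388, 0.0784]
eef_rot: [0.208, 3.134, 0.001]
wrist_force: [-0.8, 0.7, -1.9]
finger_gap: 0.374
finger_force: 35.0
t: 4.68
tcp_pos: [0.5012, 0.2389, 0.1532]
eef_rot: [0.208, 3.133, 0.002]
wrist_force: [-0.4, 0.1, -2.8]
finger_gap: 0.375
finger_force: 35.0
[0.5009 0.2388 0.1524] [0.2084 3.1341 0.0006] [ 0.2651 -0.2093 -2.3691] [ 0.023   0.1002 -0.0505]
[237.0387 221.9089] [355.8497 255.5969]
316 216 212 202
```

View pics/z5.png

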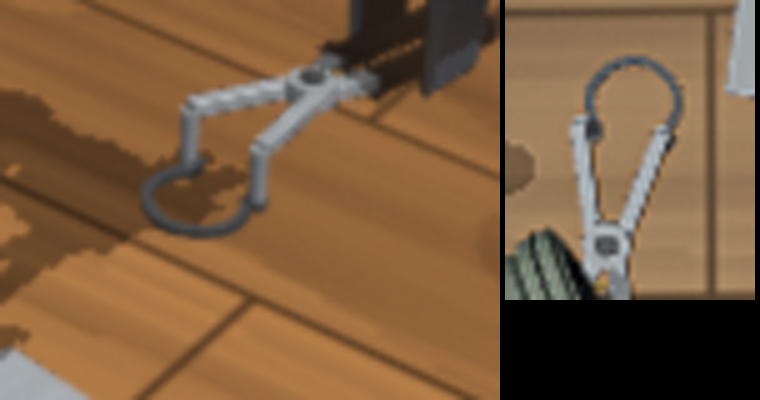

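The ring is held level on the pins. The top crop has its centre near (633,105), with the eyes at (593,130) and (663,137). I'll fit its position in both views.

```bash
cat >> h.py <<'E'
from scipy.optimize import least_squares
def ringpts(n,im,box):
    u0,v0,u1,v1=box; r=im[v0:v1,u0:u1].astype(float)
    sat=r[:,:,0]-r[:,:,2]; w=(sat<22)&(r.mean(2)<115)
    p=np.argwhere(w)[:,::-1]+[u0,v0]; return p
def fit(n,p,z):
    q=np.array([plane(n,u,v,z)[:2] for u,v in p]); c=q.mean(0)
    f=lambda x:np.hypot(*(q-x[:2]).T)-x[2]
    s=least_squares(f,[*c,.022],loss='soft_l1',f_scale=.001); return s.x,np.std(f(s.x)),len(p)
E
python3 - <<'E'
from h import *
np.set_printoptions(precision=4,suppress=True)
a=cv2.imread('pics/t3.png')[:,:,::-1];s=cv2.imread('pics/s3.png')[:,:,::-1]
pt=ringpts('top',a,(226,211,250,227)); ps=ringpts('scene',s,(342,247,373,266))
w=np.zeros((480,640),int);w[pt[:,1],pt[:,0]]=1
for r in w[211:230,225:252]:print(''.join('.#'[x] for x in r))
w[ps[:,1],ps[:,0]]=2
for r in w[245:268,340:375]:print(''.join('.##'[x] for x in r))
for z in(.125,.13,.135): print(z,fit('top',pt,z),fit('scene',ps,z))
E
```

```text
...........................
...........................
...........####............
........#########..........
.......###......###........
.....###.........###.......
.....##...........###......
....##.............##......
...##...............##.....
...##...............##.....
...##................#.....
...##................#.....
...##................#.....
....#...............##.....
....##..............##.....
...###.............##......
...........................
...........................
...........................
...................................
...................................
............##.#..........##.......
............#####.........##.......
..........#######.........##.......
........########..........##.......
......#######.#...........##.......
.....#####................##.......
....####..................##.......
....###...................##.......
....###..................###.......
....###.................#####......
.....##.................#####......
.....###................##.........
......###..............##..........
.......#####.........####..........
........################...........
..........############.............
...................................
...................................
...................................
...................................
...................................
0.125 (array([0.6537, 0.2195, 0.0231]), np.float64(0.0014076962401877863), 63) (array([0.6437, 0.2128, 0.0254]), np.float64(0.004109490282107398), 127)
0.13 (array([0.6531, 0.2188, 0.023 ]), np.float64(0.0014032322257845132), 63) (array([0.6492, 0.2164, 0.0252]), np.float64(0.004085427252446364), 127)
0.135 (array([0.6525, 0.2181, 0.023 ]), np.float64(0.0013987682646124232), 63) (array([0.6548, 0.22  , 0.0251]), np.float64(0.004061370264529027), 127)
```

Triangulated, the ring is at (0.653, 0.2187, ~0.132), which agrees with the prediction. Now I'll move it over the spindle by (-46, -320) mm.

```bash
python3 -m handwheel '[{"tx":-2,"ty":-15,"tz":0,"wx":0,"wy":0,"wz":0,"gripper":25},{"tx":-5,"ty":-30,"tz":0,"wx":0,"wy":0,"wz":0,"gripper":25},{"tx":-5,"ty":-35,"tz":0,"wx":0,"wy":0,"wz":0,"gripper":25},{"tx":-5,"ty":-40,"tz":0,"wx":0,"wy":0,"wz":0,"gripper":25},{"tx":-6,"ty":-40,"tz":0,"wx":0,"wy":0,"wz":0,"gripper":25}]'
python3 -m handwheel '[{"tx":-6,"ty":-40,"tz":0,"wx":0,"wy":0,"wz":0,"gripper":25},{"tx":-6,"ty":-40,"tz":0,"wx":0,"wy":0,"wz":0,"gripper":25},{"tx":-5,"ty":-35,"tz":0,"wx":0,"wy":0,"wz":0,"gripper":25},{"tx":-4,"ty":-30,"tz":0,"wx":0,"wy":0,"wz":0,"gripper":25},{"tx":-2,"ty":-15,"tz":0,"wx":0,"wy":0,"wz":0,"gripper":25}]'
python3 - <<'E'
from h import *
s=grab('scene','s4.png');a=grab('top','t4.png');p=arm.read_state();print(p['tcp_pos'],p['eef_rot'],p['wrist_force'])
u,v=np.round(proj('scene',[.607,-.102,.11])).astype(int)
B=cv2.resize(s[v-25:v+35,u-30:u+50],None,fx=6.,fy=6.,interpolation=2)
U,V=np.round(proj('top',[.607,-.102,.11])).astype(int)
A=cv2.resize(a[V-22:V+28,U-22:U+22],None,fx=7.,fy=7.,interpolation=2)
print(u-30,v-25,U-22,V-22)
W=np.zeros((360,790,3),np.uint8);W[:360,:480]=B;W[:350,482:790]=A
cv2.imwrite('pics/z6.png',W[:,:,::-1])
E
```

```text
t: 5.4
tcp_pos: [0.4766, 0.0767, 0.1512]
eef_rot: [-0.208, -3.133, 0.001]
wrist_force: [0.7, 0.9, -1.5]
finger_gap: 0.375
finger_force: 35.0
t: 6.02
tcp_pos: [0.4536, -0.0829, 0.1514]
eef_rot: [-0.211, -3.133, -0.0]
wrist_force: [-0.0, 0.3, -2.5]
finger_gap: 0.372
finger_force: 35.0
[ 0.45408647 -0.08235991  0.15156052] [-2.12014869e-01 -3.13328039e+00 -1.80220778e-04] [ 0.46452606 -0.18341221 -2.5350171 ]
235 183 336 217
```

View pics/z6.png

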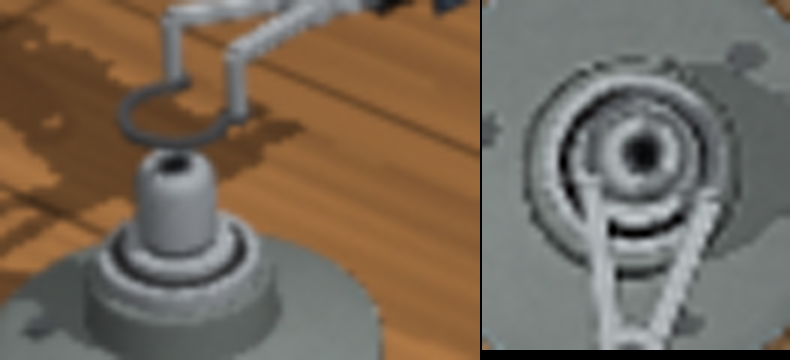

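Run:
```python
from h import *
np.set_printoptions(precision=4,suppress=True)
s=cv2.imread('pics/s4.png')[:,:,::-1].astype(float);a0=cv2.imread('pics/top0.png')[:,:,::-1].astype(float)
# spindle silhouettes in scene against collar/wood: print rows of saturation & gray edges
sat=s[:,:,0]-s[:,:,2]; g=s.mean(2)
for v in (213,216,219): print(v,'sat',sat[v,252:278].astype(int),'g',g[v,252:278].astype(int))
for z in(.08,.085,.09,.095):print(z,proj('scene',[.607,-.102,z]))
p0=proj('scene',[.6565,-.102,.09]) 
# ring in scene
p=ringpts('scene',s,(253,193,276,208)); m=np.zeros((480,640),int);m[p[:,1],p[:,0]]=1
for r in m[192:212,250:280]:print(''.join('.#'[x] for x in r))
b=np.array([.6056,-.1027,.131])
th=np.linspace(0,2*np.pi,9)[:-1]
print(np.array([proj('scene',b+[.0219*np.cos(t),.0219*np.sin(t),0]) for t in th]))
# top: dark groove between bearing inner and collar(race), chamfer circle in unobstructed first image
G=a0.mean(2)
print(G[225:256,342:374].astype(int))
```

```text
213 sat [62 61 62 62 56 21 -1 -5 -7 -7 -8 -8 -9 -9 -9 -8 -9 -6 11 56 87 93 95 95
 94 94] g [ 69  69  69  68  67  69  81  95 116 143 149 158 165 171 171 166 157 142
 117  94 101 106 110 109 108 106]
216 sat [70 87 90 88 70 36  4 -4 -6 -5 -7 -8 -7 -8 -8 -8 -8 -8  1 67 91 94 95 95
 96 96] g [ 79  99 103 100  81  71  78  87  95 106 115 121 127 134 136 135 133 131
 127 114 108 108 106 107 108 110]
219 sat [97 97 91 65 52 17 -1 -4 -6 -6 -7 -8 -7 -7 -7 -7 -7 -9 -6 -2 -2  5 25 64
 88 93] g [109 111 112 108 108  89  78  83  91  99 109 119 123 127 130 132 131 128
 121 140 156 154 144 124 110 106]
0.08 [265.4619 217.8157]
0.085 [265.3705 216.2406]
0.09 [265.2789 214.6599]
0.095 [265.1869 213.0736]
..............................
............##.........#......
.............#.........#......
.............#.#.......#......
............####.......#......
..........######.......#......
.......#####...........#......
......###..............#......
.....###...............#......
.....##...............###.....
.....##...............####....
.....##..............####.....
.....###............###.......
.
[... 3808 characters left out ...]
8  94  91  67  57 103  94  92  94]
 [131 134 128  88  72  91 119 125 130 142 166 173 172 172 164 136 147 173
  171 172 171 169 129 103 124  79  61  95  97  93  90  88]
 [131 132 133 128  90  57  90 121 134 125 120 134 138 164 177 173 173 176
  166 126 118 138 132 125  86  55  82  96  92  90  99 121]
 [130 130 131 132 127 100  55  74  89 121 130 132 129 129 121 120 120 124
  137 129 132 129  88  53  53  93  90  89  98 123 123 124]
 [129 130 128 129 132 130 111  74  64  76  83 104 125 133 132 133 133 133
  127 106  90  59  44  56  99 126 122 120 120 124 123 122]
 [128 129 126 128 129 130 131 134 123  60  45  65  70  67  69  69  68  62
   61  45  38  77 120 122 124 126 125 124 123 121 121 121]]
```

The top view shows the ring roughly centred round the spindle. The scene view has the spindle at column ~263.7, where 265.2 was predicted, so I'll compare the ring and spindle in that same camera.

Run:
```python
from h import *
np.set_printoptions(precision=4,suppress=True)
lat=np.array([-.62,.784])/np.hypot(.62,.784)
for nm,box,z,pred in(('s3',(340,250,361,264),.131,[.6530,.2187]),('s4',(253,199,270,208),.131,[.6056,-.1027])):
    s=cv2.imread(f'pics/{nm}.png')[:,:,::-1].astype(float)
    p=ringpts('scene',s,box)
    if nm=='s3': p=np.array([q for q in p if not(q[0]>351 and q[1]<256)])
    for R in(.0215,.0225):
        q=np.array([plane('scene',u,v,z)[:2] for u,v in p])
        x=least_squares(lambda c:np.hypot(*(q-c).T)-R,q.mean(0),loss='soft_l1',f_scale=.001).x
        print(nm,R,len(p),x,'minus pred',x-pred,'lat',(x-pred)@lat)
for v,l,r in((213,256.7,270.6),(216,257.0,270.6)):
    u=(l+r)/2
    q=plane('scene',u,v,.092)[:2]; print('spindle lat off vs (.607,-.102):',(q-[.607,-.102])@lat)
for a in((357,240.2,.06),(358,239,.102),(357.9,238.7,.105)):print(plane('top',*a))
# top ring dark minus no-ring diff
a4=cv2.imread('pics/t4.png').astype(float).mean(2);a0=cv2.imread('pics/top0.png').astype(float).mean(2)
print((a4-a0)[222:250,345:376].astype(int))
```

```text
s3 0.0215 65 [0.6554 0.2155] minus pred [ 0.0024 -0.0032] lat -0.003972685471030992
s3 0.0225 65 [0.6543 0.2161] minus pred [ 0.0013 -0.0026] lat -0.0028670243322680964
s4 0.0215 44 [ 0.6109 -0.1023] minus pred [0.0053 0.0004] lat -0.0030080293246428345
s4 0.0225 44 [ 0.6097 -0.1022] minus pred [0.0041 0.0005] lat -0.0021215661521143455
spindle lat off vs (.607,-.102): -0.004504369726908312
spindle lat off vs (.607,-.102): -0.0032304638028252497
[ 0.6071 -0.1018  0.06  ]
[ 0.6068 -0.1019  0.102 ]
[ 0.6073 -0.1015  0.105 ]
[[  2   1   1   1   0   1   1   2   1   0   0   1   0   0   1   1   1   0
    2   0   2   1   0   1   2   1   0   2   0   1   2]
 [  1   2   1   2   0   1   2   1   0   1   2   2   1   1   1   3   0   1
    0   2   0   1   2   0   1   2   1   1   2   1   0]
 [  0   2   2   2   1   1   1   1   2   2   2   0   1   1   1   3   1   1
    2   2   0   2   1   0   0   1   0   1   0   2   0]
 [  0   0   0   0   1   1   1   1   2   1   1   3  -1   2   1   1   0   1
    3   0   1   0   2   1   0   0   0   0   2   0   3]
 [  3   2   0   1   0   2   2   2   0   0   0   1   1   
[... 2340 characters left out ...]
   -2 -28 -40  86 115  65  21   0   1   1   2   2   1]
 [  1   2   2  -1  23  29   6  -7 -42 -16   3   1   1   1  -2  -1   4   3
    0  -2  35 117  51 -49 -49   0   1   0   1   0   1]
 [  0   0   1   0   2  78  68  -2 -10   0   2   2   2   2   2   2   2   2
    0  12  70  58  26   9  61 -17   0   3   0   0   2]
 [  1   1   0   0  -9  86 149  70  11  -4   0   1   1   1   2   2   1   1
    0  23  55  24   5  26  48  -8   0   2   2   1   1]
 [  0   2   1   2 -12   0 137 152 104 -13  -1   1   2   2   2   1   0  -1
    0 -15 -10   5  22  88   0  -1   1   0  -1   2   0]
 [  1   1   3   0  -3  -4  17  99 168  -8  -3   1   3   1   0   3   2   0
    0 -15 -36  12  69  89 -10   0  -1   2   1   0   3]]
```

```bash
python3 -m handwheel '[{"tx":0.8,"ty":0,"tz":-4,"wx":0,"wy":0,"wz":0,"gripper":25},{"tx":0.7,"ty":0.3,"tz":-4,"wx":0,"wy":0,"wz":0,"gripper":25},{"tx":0,"ty":0,"tz":-4,"wx":0,"wy":0,"wz":0,"gripper":25},{"tx":0,"ty":0,"tz":0,"wx":0,"wy":0,"wz":0,"gripper":25},{"tx":0,"ty":0,"tz":0,"wx":0,"wy":0,"wz":0,"gripper":25}]'
python3 - <<'E'
from h import *
np.set_printoptions(precision=4,suppress=True)
a0=cv2.imread('pics/top0.png').astype(float).mean(2)
a5=grab('top','t5.png').astype(float).mean(2);s=grab('scene','s5.png').astype(float); st=arm.read_state();print(st['tcp_pos'],st['wrist_force'])
for nm,im,z in(('t4',cv2.imread('pics/t4.png').astype(float).mean(2),.131),('t5',a5,.119)):
    d=abs(im-a0); c=proj('top',[.6071,-.1017,z]); Y,X=np.mgrid[:480,:640]
    r=np.hypot(X-c[0],Y-c[1]); m=(d>14)&(r>6)&(r<11.5)&(Y<c[1]+2)
    q=np.array([plane('top',u,v,z)[:2] for v,u in np.argwhere(m)]); w=np.sqrt(d[m])
    f=lambda x:(np.hypot(*(q-x[:2]).T)-x[2])
    x=least_squares(f,[.607,-.102,.022],loss='soft_l1',f_scale=.001).x; print(nm,x,m.sum(),'axis-ring mm',(np.array([.6071,-.1017])-x[:2])*1000)
p=ringpts('scene',s,(250,199,270,214));print(p.min(0),p.max(0))
m=np.zeros((480,640),int);m[p[:,1],p[:,0]]=1
for r in m[195:216,250:280]:print(''.join('.#'[x] for x in r))
E
```

```text
t: 6.75
tcp_pos: [0.4564, -0.0808, 0.14]
eef_rot: [0.208, 3.135, 0.0]
wrist_force: [-0.3, -0.4, -2.4]
finger_gap: 0.377
finger_force: 35.0
[ 0.4565 -0.0809  0.1401] [ 1.1319 -0.6315 -2.1004]
t4 [ 0.6045 -0.1033  0.0236] 70 axis-ring mm [2.5815 1.6455]
t5 [ 0.6068 -0.1006  0.0238] 68 axis-ring mm [ 0.326 -1.057]
[255 199] [269 213]
..............................
..............................
..............................
..............................
............##.#..............
............####..............
.........#######..............
.......########...............
......####....................
.....###......................
.....##.......................
.....##.......................
.....##.......................
.....##......#####............
......##############..........
.......#############..........
........############..........
........###..######...........
.......###.#######............
..............................
..............................
```

Both cameras agree that a correction of about (+0.4, -1.1) mm is needed. I'll apply it, then go down slowly.

```bash
python3 -m handwheel '[{"tx":0.4,"ty":-1.2,"tz":-4,"wx":0,"wy":0,"wz":0,"gripper":25},{"tx":0,"ty":0,"tz":-4,"wx":0,"wy":0,"wz":0,"gripper":25},{"tx":0,"ty":0,"tz":-3,"wx":0,"wy":0,"wz":0,"gripper":25},{"tx":0,"ty":0,"tz":-2,"wx":0,"wy":0,"wz":0,"gripper":25},{"tx":0,"ty":0,"tz":0,"wx":0,"wy":0,"wz":0,"gripper":25}]'
python3 -m handwheel '[{"tx":0,"ty":0,"tz":-2,"wx":0,"wy":0,"wz":0,"gripper":25},{"tx":0,"ty":0,"tz":-2,"wx":0,"wy":0,"wz":0,"gripper":25},{"tx":0,"ty":0,"tz":-1,"wx":0,"wy":0,"wz":0,"gripper":25},{"tx":0,"ty":0,"tz":-1,"wx":0,"wy":0,"wz":0,"gripper":25},{"tx":0,"ty":0,"tz":0,"wx":0,"wy":0,"wz":0,"gripper":25}]'
python3 -c "
from h import *
for i in range(4):
    im=arm.grab_frame('top' if i%2 else 'scene'); s=arm.read_state(); print(s['tcp_pos'],s['wrist_force'],s['wrist_torque'])"
```

```text
t: 7.48
tcp_pos: [0.4566, -0.0821, 0.1268]
eef_rot: [-0.209, -3.134, -0.0]
wrist_force: [0.3, -0.7, -2.9]
finger_gap: 0.375
finger_force: 35.0
t: 8.1
tcp_pos: [0.4567, -0.0822, 0.1209]
eef_rot: [-0.208, -3.135, -0.0]
wrist_force: [-0.0, 1.1, -1.8]
finger_gap: 0.379
finger_force: 35.0
[ 0.45672478 -0.08215259  0.12097331] [-0.01982092  0.3179115  -2.1982531 ] [ 0.00719232  0.12149241 -0.00200167]
[ 0.45674964 -0.08216596  0.12100169] [-0.25097191 -0.54023014 -2.19045394] [ 0.0638952   0.05684282 -0.01571019]
[ 0.45674808 -0.08216786  0.12100256] [-0.5675835   0.18562148 -3.50938451] [-0.02159297  0.10801303  0.03385814]
[ 0.4567763  -0.08217713  0.12104392] [-0.62717307 -0.70557934 -1.38841573] [-0.0268535   0.10477589 -0.01294013]
```

No contact force has shown up at the chamfer, so I'll keep lowering.

```bash
python3 -m handwheel '[{"tx":0,"ty":0,"tz":-1,"wx":0,"wy":0,"wz":0,"gripper":25},{"tx":0,"ty":0,"tz":-1,"wx":0,"wy":0,"wz":0,"gripper":25},{"tx":0,"ty":0,"tz":-1,"wx":0,"wy":0,"wz":0,"gripper":25},{"tx":0,"ty":0,"tz":-1,"wx":0,"wy":0,"wz":0,"gripper":25},{"tx":0,"ty":0,"tz":0,"wx":0,"wy":0,"wz":0,"gripper":25}]'
python3 -c "
from h import *
F=[];T=[]
for i in range(6):
    im=arm.grab_frame('top' if i%2 else 'scene'); s=arm.read_state(); F.append(s['wrist_force']);T.append(s['wrist_torque'])
print(s['tcp_pos'],np.mean(F,0),np.mean(T,0))
B=cv2.resize(arm.grab_frame('scene')[175:245,235:325],None,fx=5,fy=5,interpolation=2)
A=cv2.resize(im[215:265,336:386],None,fx=6,fy=6,interpolation=2)
W=np.zeros((350,755,3),np.uint8);W[:,:450]=B;W[:300,455:755]=A;cv2.imwrite('pics/z7.png',W[:,:,::-1])"
```

```text
t: 8.93
tcp_pos: [0.4566, -0.0822, 0.1169]
eef_rot: [-0.208, -3.134, -0.0]
wrist_force: [-0.5, -1.0, -2.1]
finger_gap: 0.372
finger_force: 35.0
[ 0.45675655 -0.08216528  0.11702243] [-0.00714108 -0.08461163 -2.06975926] [ 0.01154066  0.120927   -0.00280226]
```

View pics/z7.png

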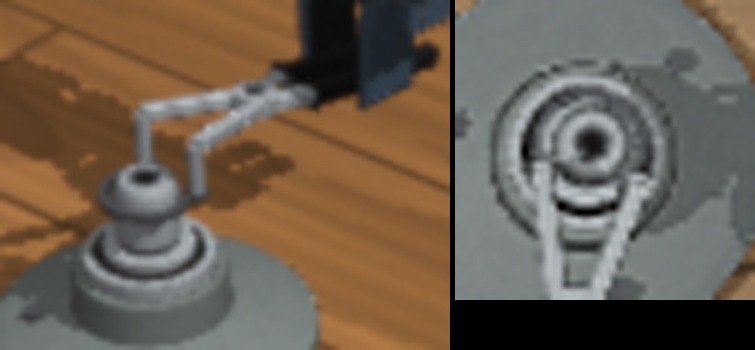

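The ring is round the spindle with no side load, and the wrist force of -2.1 N is just the tool's weight. I'll continue down.

```bash
python3 -m handwheel '[{"tx":0,"ty":0,"tz":-2,"wx":0,"wy":0,"wz":0,"gripper":25},{"tx":0,"ty":0,"tz":-2,"wx":0,"wy":0,"wz":0,"gripper":25},{"tx":0,"ty":0,"tz":-2,"wx":0,"wy":0,"wz":0,"gripper":25},{"tx":0,"ty":0,"tz":-2,"wx":0,"wy":0,"wz":0,"gripper":25},{"tx":0,"ty":0,"tz":-2,"wx":0,"wy":0,"wz":0,"gripper":25}]'
python3 -m handwheel '[{"tx":0,"ty":0,"tz":-2,"wx":0,"wy":0,"wz":0,"gripper":25},{"tx":0,"ty":0,"tz":-2,"wx":0,"wy":0,"wz":0,"gripper":25},{"tx":0,"ty":0,"tz":-2,"wx":0,"wy":0,"wz":0,"gripper":25},{"tx":0,"ty":0,"tz":-2,"wx":0,"wy":0,"wz":0,"gripper":25},{"tx":0,"ty":0,"tz":-1,"wx":0,"wy":0,"wz":0,"gripper":25}]'
python3 -c "
from h import *
F=[];T=[]
for i in range(6):
    im=arm.grab_frame('top' if i%2 else 'scene'); s=arm.read_state(); F.append(s['wrist_force']);T.append(s['wrist_torque'])
print(s['tcp_pos'],np.mean(F,0),np.mean(T,0))"
```

```text
t: 9.9
tcp_pos: [0.4567, -0.0822, 0.1068]
eef_rot: [-0.208, -3.135, -0.0]
wrist_force: [-0.0, -0.0, -2.7]
finger_gap: 0.374
finger_force: 35.0
t: 10.52
tcp_pos: [0.4567, -0.0822, 0.0978]
eef_rot: [-0.209, -3.134, -0.0]
wrist_force: [0.0, 0.3, -2.8]
finger_gap: 0.375
finger_force: 35.0
[ 0.45677178 -0.08218872  0.09803457] [ 0.19881829 -0.34684197 -2.00673982] [ 0.00318039  0.1001525  -0.00188546]
```

```bash
python3 -m handwheel '[{"tx":0,"ty":0,"tz":-2,"wx":0,"wy":0,"wz":0,"gripper":25},{"tx":0,"ty":0,"tz":-2,"wx":0,"wy":0,"wz":0,"gripper":25},{"tx":0,"ty":0,"tz":-2,"wx":0,"wy":0,"wz":0,"gripper":25},{"tx":0,"ty":0,"tz":-1,"wx":0,"wy":0,"wz":0,"gripper":25},{"tx":0,"ty":0,"tz":-1,"wx":0,"wy":0,"wz":0,"gripper":25}]'
python3 -c "
from h import *
F=[];T=[]
for i in range(8):
    im=arm.grab_frame('top' if i%2 else 'scene'); s=arm.read_state(); F.append(s['wrist_force']);T.append(s['wrist_torque'])
print(s['tcp_pos'],np.mean(F,0),np.mean(T,0))
B=cv2.resize(arm.grab_frame('scene')[185:255,225:315],None,fx=8,fy=8,interpolation=2)
cv2.imwrite('pics/z8.png',B[:,:,::-1])"
```

```text
t: 11.45
tcp_pos: [0.4567, -0.0822, 0.0899]
eef_rot: [-0.208, -3.135, -0.0]
wrist_force: [-0.1, -0.5, -3.0]
finger_gap: 0.376
finger_force: 35.0
[ 0.45676072 -0.08216469  0.09002798] [ 0.06393721  0.0828697  -2.19368228] [0.01912429 0.08052572 0.01457733]
```

View pics/z8.png

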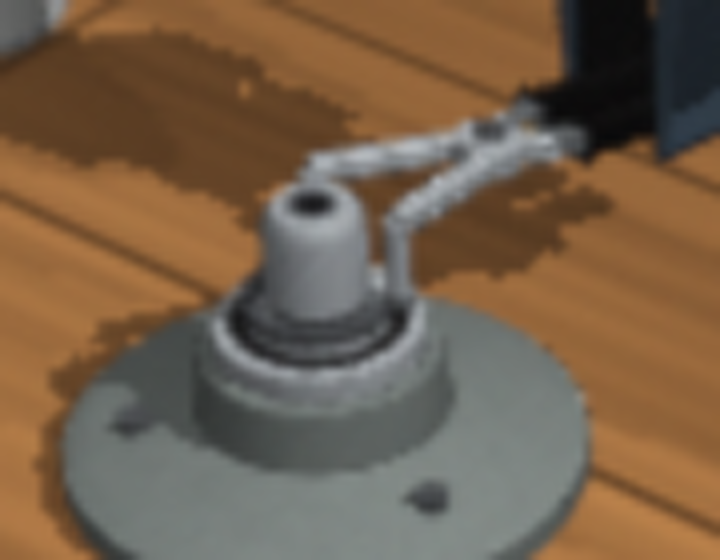

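The ring sits level just above the collar, with no contact force. I'll go 1 mm lower to centre it at the groove.

```bash
python3 -m handwheel '[{"tx":0,"ty":0,"tz":-0.4,"wx":0,"wy":0,"wz":0,"gripper":25},{"tx":0,"ty":0,"tz":-0.3,"wx":0,"wy":0,"wz":0,"gripper":25},{"tx":0,"ty":0,"tz":-0.3,"wx":0,"wy":0,"wz":0,"gripper":25},{"tx":0,"ty":0,"tz":0,"wx":0,"wy":0,"wz":0,"gripper":25},{"tx":0,"ty":0,"tz":0,"wx":0,"wy":0,"wz":0,"gripper":25}]'
python3 -c "
from h import *
F=[];T=[]
for i in range(10):
    im=arm.grab_frame('top' if i%2 else 'scene'); s=arm.read_state(); F.append(s['wrist_force']);T.append(s['wrist_torque'])
print(s['tcp_pos'],np.mean(F,0),np.mean(T,0))"
```

```text
t: 12.52
tcp_pos: [0.4567, -0.0821, 0.089]
eef_rot: [0.208, 3.135, 0.0]
wrist_force: [-0.5, -0.9, -2.7]
finger_gap: 0.374
finger_force: 35.0
[ 0.45672276 -0.08216374  0.0889725 ] [ 0.00836857 -0.12696862 -1.87897199] [ 0.02014725  0.07725293 -0.00692133]
```

```bash
python3 -c "
from plant import arm
print(arm.finish_job())"
```

```text
the job is handed in; nothing more can be done
None
```

The job is handed in, with no verdict returned: by the last readings the spread ring lies level at the groove (estimated mid-height about 68.5 mm), pressing on the turntable with well under 1 N, and the squeezed pliers are held at 35 N by the grip alone.

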